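Turn the block in the push clamp and hold it clamped

TASK

The wood block lies lengthwise between the jaws of the small push clamp, so its two ends cannot be got at. Turn it a quarter turn on its flat side, so that the jaws take it by its long sides and both ends stick out beyond the jaws, then push the clamp's upright plate until the block is gripped against the fixed jaw and the sprung face plate's 14 mm gap is about half closed. The clamp springs open when let go, so finish still holding it pushed like that, touching only the clamp and not the block; leave the jar, the roll of tape and the pencil where they are.

Things in the scene. Friction and masses are not known exactly. Their poses are not given: they have to be found in the camera images.
- clamp_base: Grey push clamp, bolted down, its place and turn (up to 0.4 rad) differ each time. Base plate 130 (x) x 236 (y) x 10 mm; origin at the centre of its underside, on the bench (z = 0), z up. Block rests on the plate's upper face, 10 mm above the origin. The jaws work along the base's y axis: fixed jaw at the -y end, slide jaw at the +y end. Two small lugs with bolt heads on each long side of the plate (out to about 93 mm from the centre line in x, 10 mm high).
- fixed_jaw: Fixed jaw, 70 (x) x 26 (y) mm, top 24 mm above the bench (27 mm with its two screw heads). Its origin and axes are those of clamp_base; its clamping face is the plane y = -85 mm, facing +y.
- slide_jaw (a joint): Travel of the slide jaw from fully open (0) towards the fixed jaw, along the base's -y; 0 to 0.096 m. A spring pushes it back open: about 2 N at 0, rising 35 N/m, about 5 N with the block gripped by its long sides; it does not stay where it is left. It carries a body 70 x 28 mm (top 26.5 mm above the bench) and the upright aluminium push plate.
- push_handle: The upright aluminium push plate fixed on the slide jaw, with two small ribs on its inner side; its axes are the base's, its origin is the base's origin shifted by the slide jaw's travel along -y.
- push_plate (a point): Point on the outer (+y) face of the upright aluminium push plate, in the middle of its width, 75 mm above the bench. The plate is 64 mm wide (x), 12 mm thick (y), its top edge 96 mm above the bench; nothing stands outside (+y of) it above the 10 mm base plate. Pushed towards the base's -y it moves the slide jaw. With the jaw open it is at y = +87 mm of the base.
- face_plate (a joint): How far the slide jaw's sprung face plate is pressed back into the jaw: 0 = free (14 mm gap behind the plate), 0.014 = gap fully closed. About 1.2 N to start moving, then 600 N/m (about 5.4 N at half, 7 mm). It moves only once the block is against the fixed jaw; sliding the block over the base takes less than the start force, or just over.
- face_front (a point): Centre of the clamping (-y) face of the sprung steel face plate (70 wide, 8 thick, 14 mm tall, top 24.5 mm above the bench). Jaw open: 37 mm to +y of the base's centre, so the jaws stand 122 mm apart; with the face plate free it moves with the slide jaw.
- wood_block: Softwood offcut, 45 (x) x 110 (y) x 35 (z) mm, about 0.11 kg; origin at the centre of its underside, long axis y. At the start it lies on the clamp's base between the jaws, long axis roughly along the base's y. Its top is 45 mm above the bench, so about 18 mm of it stands clear above the fixed jaw's top (21 mm above its body). It need not be set against the fixed jaw: the slide jaw pushes it there and squares it up.
- jar_nuts: Glass jar of nuts, 68 mm wide, 95 mm tall, a bystander; origin at the centre of its underside.
- masking_tape: Roll of masking tape lying flat, 98 mm wide, 25 mm tall, a bystander; origin at the centre of its underside.
- pencil: Red carpenter's pencil, 166 mm long (along its y), 8 mm tall, a bystander; origin at the centre of its underside.
There are look-alikes about, which are no part of the job. What is shaped like the wood_block but blue or pink is not meant.

How it is judged:
By the outcome, as a careful person would: the job done as asked, in the order asked, and still so for the second after the job is handed in, while the arm keeps its last pose, push and grip.
It also fails if it takes over 48 s, if anything falls off the work surface, if the arm or the gripper's body presses on something with over 40 N, if the wrist force passes 120 N, or if a joint passes its speed limit or range.

ROBOT

A 6-joint arm with a two-finger parallel gripper is mounted at the origin on a cart in front of the work surface, level with it; the furniture and walls round the work are solid. World frame = base frame: x ahead of the robot, y to its left, z up, the work surface at z = 0. Lengths are in mm, angles in rad, forces in N, time in s.
With the tool pointing down it reaches from about 350 to 875 mm from the base axis. Payload 4.2 kg.
Tool frame: the origin (TCP) lies at the very end of the fingers, on their centre line; the grasp point (between the pads) lies 19 mm behind it; z points along the fingers, y is the line along which they close (so a half turn about z gives the same grasp; the last joint's range is limited). The gripper opens to 85 mm and grips with 20 to 120 N. Pads are 22 mm wide; open, the fingers measure 114 mm over their backs; the gripper's body (76 mm by 85 mm) begins 54 mm behind the grasp point. The pads swing forward as they close: fully open they stand 13 mm farther back than shut.
Start: joints at [1.433, 0.385, 0.008, 0, -1.194, -0.259], TCP at [241.51, 576.431, 231.312] pointing down, gripper open.
Joint ranges: [-3.14, 3.14], [-1.21, 2.06], [-1.07, 1.41], [-3.16, 2.05], [-2.99, -0.16], [-3.1, 3.1]. Speed limits (rad/s): [2.79, 2.79, 3.14, 3.14, 3.14, 3.14].

INTERFACE

Orientations are given as a unit quaternion [x, y, z, w].
In Python, from bench import arm, optics gives the robot as it stands. The module is installed in compiled form; this text tells all that it offers.
- The arm moves only by the tool step_arm, never from a script. Its argument "motion" is a list of rows, each an object with "dr": the turn, a rotation vector about the tool's x, y, z in units of 8 degrees (1.0 is 8 degrees), a list of three; "slide": the shift along the tool's x, y, z in mm, a list of three; "jaw": the finger opening in mm, from 0 to 85.4. A call has exactly 8 rows; each row is the pose to reach, as a shift and turn from the pose commanded when the call began, along the tool's axes at that moment; what a row does not reach only later rows make up. A row lasts 1/8 s, in which the tool goes at most 62.5 mm and 10.7 degrees, less where a joint would pass 70% of its speed; a pose out of reach is approached as far as the arm can. A call with a gripper value outside its range is refused whole. The fingers move at their own pace and stop on an object; the grip force is fixed at half the most. Time passes only in rows, so rows that repeat a pose let the fingers close, or fill a call up. It gives the time, the measured TCP pose, the force, the opening and the grip force at its end, in the units of the state.
- arm.read_state(): the state, without advancing time (a new reading comes with each control period).
- optics.get_image(name): name is "scene" or "side" or "wrist"; returns the picture (384x512x3 uint8, blue, green, red); there is no depth.
- optics.camera_info(name): a dict with "camera_matrix" (3x3 intrinsics, pixels), "view" (4x4, takes a point from world to camera coordinates); the wrist camera has in their place "T_tool_cam" (4x4, takes a point from camera to tool coordinates, whose origin is the TCP and whose axes are the flange's). Camera axes: x right, y up, looking along -z (the intrinsics and any distortion apply to the point x, -y, -z); pixel columns grow to the right and rows downward; lengths in mm; the calibration is good to about 2 mm. A picture is of the moment at which its call begins: read the wrist's pose just before it. camera_info takes no time and is no camera call.
- arm.job_done(): hands the job in; it is judged then, once.
The state is a dict: "clock": time; "joints": joint angles; "joint_vel": joint speeds; "joint_efforts": joint torques, N m; "position": TCP position; "ee_rot": TCP orientation; "contact_force": force on the tool from outside, world axes, zero at the start; "wrist_torque": the same for the moment, N m; "gripper_width": finger opening in mm; "grasp_force": force on a finger pad.
Only numpy, scipy, OpenCV 4.12 (cv2) and the standard library are available. Lean on these libraries where they do the work, as an engineer would, in place of code of your own. Each camera call takes 0.05 s, during which the arm holds its last target. There are 200 camera calls.

## Working session

There is one attempt and no reset: what is moved stays moved. The work goes in short steps, Python scripts to look and compute and a tool call to move; the robot and the scene stay as the last step left them, time stands still between calls to the robot, and variables do not carry over. Pictures are saved under pics/ and viewed, at most 10 in all, crops included, and the job is handed in when it is done.

Besides the shell and the picture viewer there is one more tool, called after ">>>" by a JSON object that holds its "api" and its "payload", one argument or row to a line. step_arm: Moves the arm, as the interface text tells. Its arguments: {"type":"object","properties":{"motion":{"type":"array","items":{"type":"object","properties":{"dr":{"type":"array","items":{"type":"number"}},"slide":{"type":"array","items":{"type":"number"}},"jaw":{"type":"number"}}}}},"required":["motion"]}

```bash
mkdir -p pics; python3 - <<'E'
from bench import arm, optics
import cv2,numpy as np
s=arm.read_state();print(s)
for n in("scene","side","wrist"):
    cv2.imwrite(f"pics/{n}0.png",optics.get_image(n));print(n,optics.camera_info(n))
a=[cv2.imread(f"pics/{n}0.png") for n in("scene","side")]
E
```

```text
{'clock': 0.0, 'joints': array([ 1.43261558e+00,  3.85525422e-01,  6.63673493e-03, -4.55866286e-04,
       -1.19400434e+00, -2.58603635e-01]), 'joint_vel': array([ 9.77381730e-04,  7.17511610e-04,  4.52648177e-04,  4.13860165e-04,
       -7.69687788e-05,  5.61739918e-04]), 'joint_efforts': array([-9.46954460e-04, -3.92288840e+01,  1.88403922e+01,  4.18649286e+00,
       -4.63301971e-03,  1.03801221e-05]), 'position': array([241.30103837, 575.9139939 , 230.25104853]), 'ee_rot': array([ 9.80367596e-01, -1.97175640e-01, -1.48387102e-04,  1.05919849e-03]), 'contact_force': array([ 0.52391618,  0.07808479, -1.00824457]), 'wrist_torque': array([-0.00547837, -0.01548071, -0.02494971]), 'grasp_force': 0.0, 'gripper_width': 85.55378636595249}
scene {'camera_matrix': array([[425.77333646,   0.        , 254.44205426],
       [  0.        , 425.77333646, 188.86831481],
       [  0.        ,   0.        ,   1.        ]]), 'view': array([[ 7.35309582e-01, -6.77667990e-01,  9.26900639e-03,
        -3.99885018e+02],
       [ 3.15801574e-01,  3.54700168e-01,  8.80032475e-01,
        -2.33798500e+02],
[... 535 characters left out ...]
 [-9.55114956e-02,  7.32304007e-01,  6.74246540e-01,
        -1.21269639e+03],
       [ 0.00000000e+00,  0.00000000e+00,  0.00000000e+00,
         1.00000000e+00]])}
wrist {'camera_matrix': array([[297.05553927,   0.        , 252.47042219],
       [  0.        , 297.05553927, 190.9255655 ],
       [  0.        ,   0.        ,   1.        ]]), 'T_tool_cam': array([[ 6.36810452e-04,  9.63059385e-01,  2.69288351e-01,
         6.96169533e+01],
       [ 9.99999776e-01, -5.57663428e-04, -3.70410792e-04,
         6.80806217e-01],
       [-2.06555325e-04,  2.69288526e-01, -9.63059524e-01,
        -1.43558261e+02],
       [ 0.00000000e+00,  0.00000000e+00,  0.00000000e+00,
         1.00000000e+00]])}
```

View pics/scene0.png

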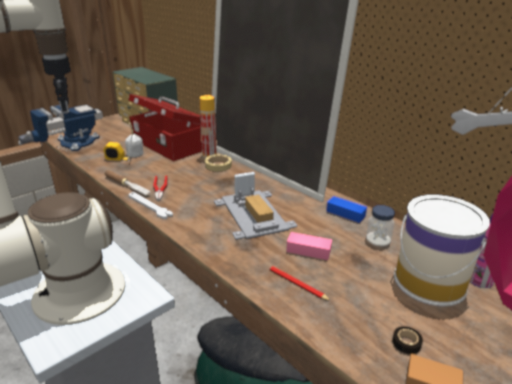

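View pics/wrist0.png

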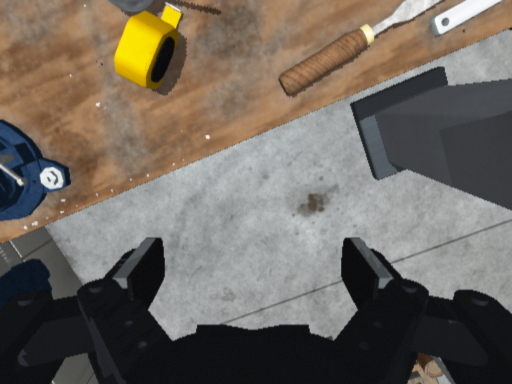

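The scene view shows the clamp at about (256,210). The push plate is at (244,183) and the wood block at (258,207). The pink and blue blocks are look-alikes. The wrist view shows only the bench edge and the floor.

```bash
cat > h.py <<'E'
from bench import arm, optics
import cv2,numpy as np
from scipy.spatial.transform import Rotation as R
F=np.diag([1,-1,-1,1.])
def cam(n,s=None):
    c=optics.camera_info(n)
    if n!="wrist": return c["camera_matrix"],F@c["view"]
    s=s or arm.read_state(); T=np.eye(4);T[:3,:3]=R.from_quat(s["ee_rot"]).as_matrix();T[:3,3]=s["position"]
    return c["camera_matrix"],F@np.linalg.inv(T@c["T_tool_cam"])
def proj(C,P):
    K,V=C; p=(np.atleast_2d(P)@V[:3,:3].T+V[:3,3])@K.T; return p[:,:2]/p[:,2:]
def unproj(C,uv,z):
    K,V=C; d=V[:3,:3].T@np.linalg.solve(K,[uv[0],uv[1],1]); o=-V[:3,:3].T@V[:3,3]
    return o+d*(z-o[2])/d[2]
E
python3 - <<'E'
from h import *
C=cam("scene")
for uv,z in [((256,210),10),((258,205),45),((244,175),96),((379,240),0),((217,162),0),((298,283),0)]: print(uv,unproj(C,uv,z).round())
S=cam("side"); print(proj(S,unproj(C,(256,210),10)))
a=cv2.imread("pics/scene0.png")[160:250,200:310];u,v=proj(S,unproj(C,(256,210),10))[0].astype(int)
b=cv2.imread("pics/side0.png")[max(v-65,0):v+65,max(u-80,0):u+80];print(max(u-80,0),max(v-65,0))
cv2.imwrite("pics/c0.png",np.hstack([cv2.resize(x,(400,400*x.shape[0]//x.shape[1]))[:325] for x in(a,b)]))
E
```

```text
(256, 210) [533. -19.  10.]
(258, 205) [517. -44.  45.]
(244, 175) [547.  52.  96.]
(379, 240) [ 687. -346.    0.]
(217, 162) [671. 346.   0.]
(298, 283) [ 392. -316.    0.]
[[254.17823785 201.94876638]]
174 136
```

View pics/c0.png

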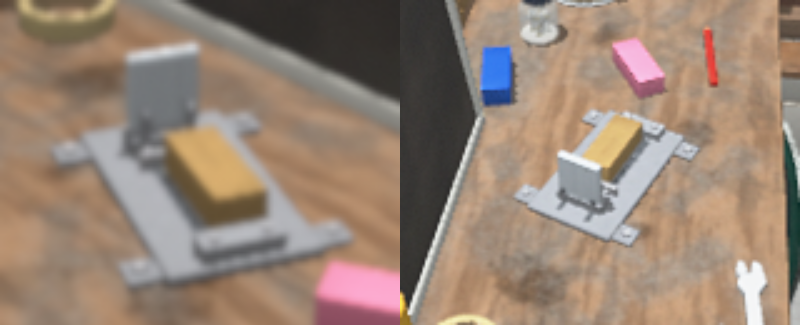

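>>> {"api": "step_arm", "payload": {
  "motion": [
    {"slide": [488,442,-70],"dr": [0,0,8.4],"jaw": 85},
    {"slide": [488,442,-70],"dr": [0,0,8.4],"jaw": 85},
    {"slide": [488,442,-70],"dr": [0,0,8.4],"jaw": 85},
    {"slide": [488,442,-70],"dr": [0,0,8.4],"jaw": 85},
    {"slide": [488,442,-70],"dr": [0,0,8.4],"jaw": 85},
    {"slide": [488,442,-70],"dr": [0,0,8.4],"jaw": 85},
    {"slide": [488,442,-70],"dr": [0,0,8.4],"jaw": 85},
    {"slide": [488,442,-70],"dr": [0,0,8.4],"jaw": 85}
  ]
}}

```text
clock: 1.15
position: [452.7, 124.3, 284.5]
ee_rot: [0.708, -0.707, 0.0, -0.0]
contact_force: [1.6, 0.2, 0.6]
gripper_width: 85.0
grasp_force: 0.0
```

```bash
cat >> h.py <<'E'
def delta(target,yaw=None):
    """slide and dr for world target; yaw = heading of tool x"""
    s=arm.read_state();r=R.from_quat(s["ee_rot"]);m=r.as_matrix()
    print("t",round(s["clock"],2),"pos",s["position"].round(1),"yaw",np.degrees(np.arctan2(m[1,0],m[0,0])).round(2),"F",s["contact_force"].round(1),"w",round(s["gripper_width"],1))
    print("slide",(m.T@(np.array(target)-s["position"])).round(1))
    if yaw is not None:
        c,q=np.cos(yaw),np.sin(yaw); g=R.from_matrix(np.array([[c,q,0],[q,-c,0],[0,0,-1]]))
        print("dr",(np.degrees((r.inv()*g).as_rotvec())/8).round(2))
E
python3 -c "
from h import *
delta((525,-20,300),-np.pi/2)"
```

```text
t 1.15 pos [452.7 124.3 284.5] yaw -89.93 F [1.6 0.2 0.6] w 85.0
slide [144.4 -72.1 -15.5]
dr [-0.    0.    0.01]
```

>>> {"api": "step_arm", "payload": {
  "motion": [
    {"slide": [144,-72,-15],"dr": [0,0,0],"jaw": 85},
    {"slide": [144,-72,-15],"dr": [0,0,0],"jaw": 85},
    {"slide": [144,-72,-15],"dr": [0,0,0],"jaw": 85},
    {"slide": [144,-72,-15],"dr": [0,0,0],"jaw": 85},
    {"slide": [144,-72,-15],"dr": [0,0,0],"jaw": 85},
    {"slide": [144,-72,-15],"dr": [0,0,0],"jaw": 85},
    {"slide": [144,-72,-15],"dr": [0,0,0],"jaw": 85},
    {"slide": [144,-72,-15],"dr": [0,0,0],"jaw": 85}
  ]
}}

```text
clock: 2.15
position: [524.4, -17.1, 299.3]
ee_rot: [0.708, -0.706, 0.0, -0.0]
contact_force: [-1.1, -0.2, -0.8]
gripper_width: 85.2
grasp_force: 0.0
```

```bash
python3 - <<'E'
from h import *
import pickle
s=arm.read_state();im=optics.get_image("wrist");pickle.dump(cam("wrist",s),open("w1.pkl","wb"))
print(s["position"]);cv2.imwrite("pics/w1raw.png",im);cv2.imwrite("pics/w1.png",cv2.resize(im,(800,600),interpolation=cv2.INTER_CUBIC))
E
```

```text
[524.39225748 -17.12009724 299.32791551]
```

View pics/w1.png

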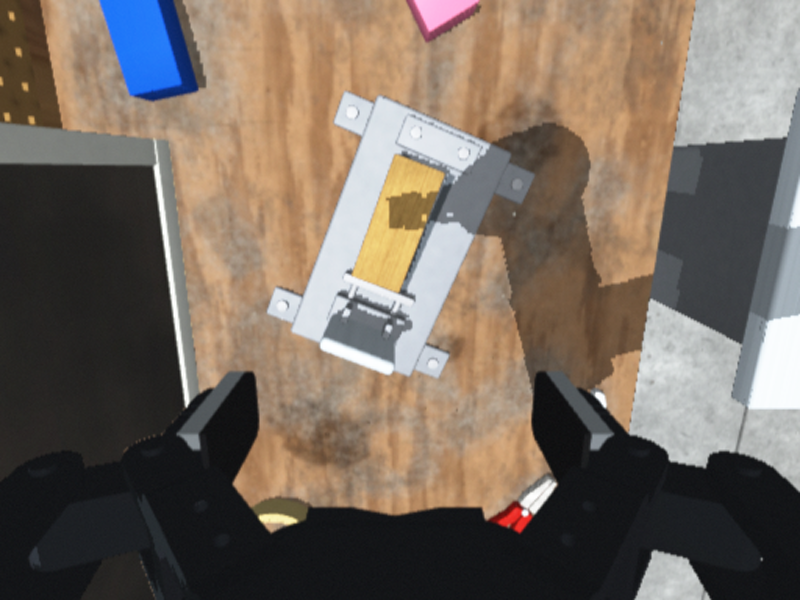

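The wrist view shows the clamp with base corners (378,96), (510,154), (410,376) and (293,332) on the 800 px picture. The push plate is at the lower end (321,347)-(393,372). The wood block's top runs from (397,153)/(445,168) to (352,275)/(403,293).

```bash
python3 - <<'E'
from h import *
import pickle
from scipy.optimize import least_squares
C=pickle.load(open("w1.pkl","rb"))
f=lambda p:(np.array(p)+.5)/1.5625-.5
def fit(px,mod,z,x0):
    W=np.array([unproj(C,f(p),z)[:2] for p in px]);M=np.array(mod,float)
    def res(q):
        c,s=np.cos(q[2]),np.sin(q[2]);return (M@np.array([[c,s],[-s,c]])+q[:2]-W).ravel()
    r=least_squares(res,x0);print(W.round(1).tolist());print("pose",r.x.round(3),"res",r.fun.round(1));return r.x
b=fit([(378,96),(510,154),(410,376),(293,332)],[(65,-118),(-65,-118),(-65,118),(65,118)],10,[533,-19,0.])
k=fit([(397,153),(445,168),(403,293),(352,275)],[(22.5,-55),(-22.5,-55),(-22.5,55),(22.5,55)],45,[533,-19,0.])
c,s=np.cos(b[2]),np.sin(b[2]);B=np.array([[c,-s],[s,c]])
print("block in base",B.T@(k[:2]-b[:2]))
for p,z in [((321,347),96),((393,372),96),((352,113),12),((433,363),12),((415,132),27),((463,153),27)]: print(p,(B.T@(unproj(C,f(p),z)[:2]-b[:2])).round(1))
print("plate pt world",B@[0,87]+b[:2])
E
```

```text
[[540.3, -147.0], [423.0, -99.6], [509.6, 116.1], [625.8, 69.1]]
pose [ 5.2466e+02 -1.5367e+01 -3.8000e-01] res [ 0.9 -2.  -2.5 -1.2 -1.5  2.3  3.1  1. ]
[[523.8, -99.0], [484.2, -87.3], [518.0, 19.5], [562.9, 3.3]]
pose [ 5.22234e+02 -4.08770e+01 -3.33000e-01] res [ 1.7 -1.2 -1.2  1.8  0.9 -1.1 -1.4  0.4]
block in base [  7.21796136 -24.5873422 ]
(321, 347) [30.7 83.5]
(393, 372) [-30.8  82.1]
(352, 113) [ 79.2 -95.1]
(433, 363) [-78.4  93.8]
(415, 132) [ 22.7 -99.9]
(463, 153) [-21.9 -99.6]
plate pt world [556.95922841  65.41482263]
```

```bash
python3 -c "
from h import *
delta((522.2,-40.9,18),-np.pi/2-.333)"
```

```text
t 2.2 pos [524.4 -17.3 299.3] yaw -89.88 F [-0.5  0.6  0.1] w 84.7
slide [ 23.7   2.3 281.3]
dr [-0.   0.   2.4]
```

>>> {"api": "step_arm", "payload": {
  "motion": [
    {"slide": [23.5,2.3,60],"dr": [0,0,2.4],"jaw": 80},
    {"slide": [23.5,2.3,120],"dr": [0,0,2.4],"jaw": 80},
    {"slide": [23.5,2.3,180],"dr": [0,0,2.4],"jaw": 80},
    {"slide": [23.5,2.3,220],"dr": [0,0,2.4],"jaw": 80},
    {"slide": [23.5,2.3,220],"dr": [0,0,2.4],"jaw": 80},
    {"slide": [23.5,2.3,220],"dr": [0,0,2.4],"jaw": 80},
    {"slide": [23.5,2.3,220],"dr": [0,0,2.4],"jaw": 80},
    {"slide": [23.5,2.3,220],"dr": [0,0,2.4],"jaw": 80}
  ]
}}

```text
clock: 3.2
position: [523.2, -41.0, 80.8]
ee_rot: [-0.58, 0.815, -0.001, 0.002]
contact_force: [0.4, -0.7, -0.5]
gripper_width: 79.9
grasp_force: 0.0
```

```bash
python3 - <<'E'
from h import *
delta((522.2,-40.9,18),-np.pi/2-.333)
cv2.imwrite("pics/w2.png",optics.get_image("wrist"))
E
```

```text
t 3.2 pos [523.2 -41.   80.8] yaw -109.13 F [ 0.4 -0.7 -0.5] w 79.9
slide [ 0.3  1.2 62.8]
dr [-0.02  0.01 -0.01]
```

View pics/w2.png

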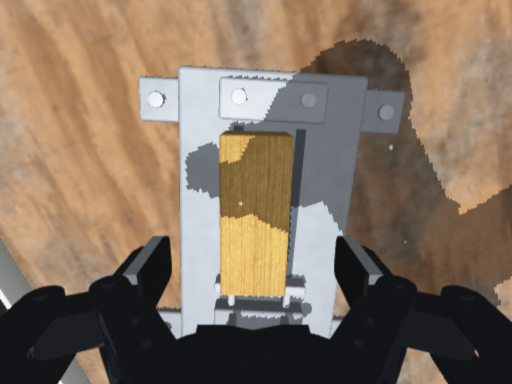

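The block (220-292, 133-297) is centred between the fingers (170 and 335). The base plate's far corners are at (180,67) and (367,77), and the jaw screws are at (239,97) and (308,100).

>>> {"api": "step_arm", "payload": {
  "motion": [
    {"slide": [0,1,35],"dr": [0,0,0],"jaw": 80},
    {"slide": [0,1,63],"dr": [0,0,0],"jaw": 80},
    {"slide": [0,1,63],"dr": [0,0,0],"jaw": 80},
    {"slide": [0,1,63],"dr": [0,0,0],"jaw": 35},
    {"slide": [0,1,63],"dr": [0,0,0],"jaw": 35},
    {"slide": [0,1,63],"dr": [0,0,0],"jaw": 35},
    {"slide": [0,1,63],"dr": [0,0,0],"jaw": 35},
    {"slide": [0,1,63],"dr": [0,0,0],"jaw": 35}
  ]
}}

```text
clock: 4.25
position: [522.8, -40.6, 17.9]
ee_rot: [-0.58, 0.815, -0.001, 0.002]
contact_force: [-0.5, 0.8, 6.2]
gripper_width: 44.3
grasp_force: 62.8
```

```bash
python3 - <<'E'
from h import *
T=np.eye(4);c=optics.camera_info("wrist")
m=np.array([np.cos(np.radians(-109.13)),np.sin(np.radians(-109.13))])
T[:3,:3]=[[m[0],m[1],0],[m[1],-m[0],0],[0,0,-1]];T[:3,3]=[523.2,-41,80.8]
C=(c["camera_matrix"],F@np.linalg.inv(T@c["T_tool_cam"]))
b=np.array([524.66,-15.37]);a=-.38
B=np.array([[np.cos(a),-np.sin(a)],[np.sin(a),np.cos(a)]])
for n,p,z in [("cornL",(180,67),10),("cornR",(367,77),10),("scrL",(239,97),27),("scrR",(308,100),27),("blkL",(220,133),45),("blkR",(292,134),45),("blkBL",(219,296),45),("blkBR",(286,297),45)]: print(n,(B.T@(unproj(C,p,z)[:2]-b)).round(1))
s=arm.read_state();print(s["grasp_force"])
delta(tuple(B@[0,-24]+b)+(70,))
E
```

```text
cornL [  62.5 -117.3]
cornR [ -63.8 -116.9]
scrL [ 21.5 -99.4]
scrR [-22.3 -99.7]
blkL [ 31.3 -77.9]
blkR [-11.5 -79.4]
blkBL [30.1 33.8]
blkBR [-16.6  32.4]
62.841575145721436
t 4.25 pos [522.8 -40.6  17.9] yaw -109.1 F [-0.5  0.8  6.2] w 44.3
slide [ -0.6   7.5 -52.1]
```

>>> {"api": "step_arm", "payload": {
  "motion": [
    {"slide": [0,0,-25],"dr": [0,0,0],"jaw": 35},
    {"slide": [0,7,-50],"dr": [0,0,0],"jaw": 35},
    {"slide": [0,7,-50],"dr": [0,0,-1.3],"jaw": 35},
    {"slide": [0,7,-50],"dr": [0,0,-2.6],"jaw": 35},
    {"slide": [0,7,-50],"dr": [0,0,-3.9],"jaw": 35},
    {"slide": [0,7,-50],"dr": [0,0,-5.2],"jaw": 35},
    {"slide": [0,7,-50],"dr": [0,0,-6.5],"jaw": 35},
    {"slide": [0,7,-50],"dr": [0,0,-7.8],"jaw": 35}
  ]
}}

```text
clock: 5.25
position: [514.3, -38.6, 66.2]
ee_rot: [0.919, -0.394, -0.0, -0.0]
contact_force: [-0.0, 0.1, -0.7]
gripper_width: 44.0
grasp_force: 62.2
```

```bash
cat >> h.py <<'E'
b=np.array([524.7,-15.4]);a=-.38
B=np.array([[np.cos(a),-np.sin(a)],[np.sin(a),np.cos(a)]])
def bw(x,y,z): return tuple(B@[x,y]+b)+(z,)
E
python3 -c "
from h import *
delta(bw(0,-24,18.5),-.38)"
```

```text
t 5.25 pos [514.3 -38.6  66.2] yaw -46.41 F [-0.   0.1 -0.7] w 44.0
slide [ 0.3 -1.7 47.7]
dr [ 0.    0.   -3.08]
```

>>> {"api": "step_arm", "payload": {
  "motion": [
    {"slide": [0,-1.5,0],"dr": [0,0,-1.3],"jaw": 35},
    {"slide": [0,-1.5,0],"dr": [0,0,-2.6],"jaw": 35},
    {"slide": [0,-1.5,0],"dr": [0,0,-3.1],"jaw": 35},
    {"slide": [0,-1.5,15],"dr": [0,0,-3.1],"jaw": 35},
    {"slide": [0,-1.5,30],"dr": [0,0,-3.1],"jaw": 35},
    {"slide": [0,-1.5,40],"dr": [0,0,-3.1],"jaw": 35},
    {"slide": [0,-1.5,45],"dr": [0,0,-3.1],"jaw": 35},
    {"slide": [0,-1.5,45],"dr": [0,0,-3.1],"jaw": 35}
  ]
}}

```text
clock: 6.25
position: [515.7, -37.6, 20.7]
ee_rot: [0.982, -0.19, -0.0, 0.0]
contact_force: [0.5, -0.5, -0.8]
gripper_width: 43.9
grasp_force: 62.1
```

```bash
python3 -c "
from h import *
delta(bw(0,-24,18),-.38)
cv2.imwrite('pics/w3.png',np.hstack([optics.get_image('wrist'),cv2.resize(optics.get_image('scene')[170:240,220:300],(288,252)).repeat(1,0) if 0 else np.vstack([cv2.resize(optics.get_image('scene')[170:240,220:300],(288,252)),np.zeros((132,288,3),np.uint8)])]))"
```

```text
t 6.25 pos [515.7 -37.6  20.7] yaw -21.94 F [ 0.5 -0.5 -0.8] w 43.9
slide [ 0.2 -0.   2.7]
dr [ 0.    0.01 -0.02]
```

View pics/w3.png

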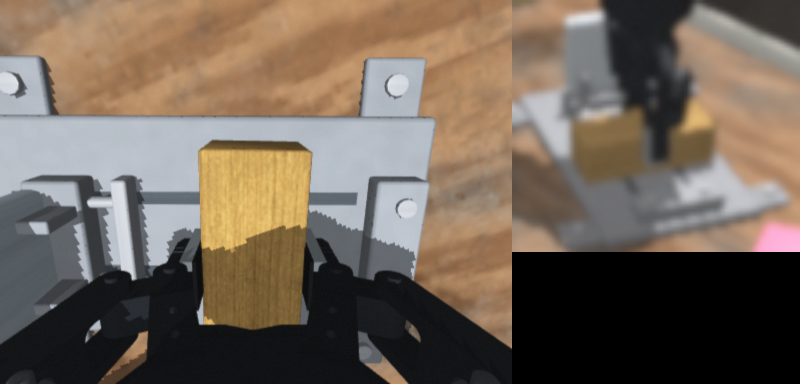

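The block now lies across the base (200-310 columns), held centrally, with both ends beyond the jaws. I'll set it down the last 3 mm and release.

>>> {"api": "step_arm", "payload": {
  "motion": [
    {"slide": [0,0,1.5],"dr": [0,0,0],"jaw": 35},
    {"slide": [0,0,3],"dr": [0,0,0],"jaw": 35},
    {"slide": [0,0,3],"dr": [0,0,0],"jaw": 35},
    {"slide": [0,0,3],"dr": [0,0,0],"jaw": 60},
    {"slide": [0,0,3],"dr": [0,0,0],"jaw": 60},
    {"slide": [0,0,3],"dr": [0,0,0],"jaw": 60},
    {"slide": [0,0,3],"dr": [0,0,0],"jaw": 60},
    {"slide": [0,0,3],"dr": [0,0,0],"jaw": 60}
  ]
}}

```text
clock: 7.35
position: [515.8, -37.6, 18.2]
ee_rot: [0.982, -0.19, 0.0, 0.0]
contact_force: [-0.9, 0.7, 0.3]
gripper_width: 59.7
grasp_force: 0.0
```

```bash
python3 -c "
from h import *
delta(bw(0,125,150),-np.pi/2-.38)"
```

```text
t 7.35 pos [515.8 -37.6  18.2] yaw -21.93 F [-0.9  0.7  0.3] w 59.7
slide [  -0.4 -148.9 -131.8]
dr [ 0.   -0.   11.23]
```

>>> {"api": "step_arm", "payload": {
  "motion": [
    {"slide": [0,0,-40],"dr": [0,0,0],"jaw": 60},
    {"slide": [0,0,-100],"dr": [0,0,0],"jaw": 60},
    {"slide": [0,0,-140],"dr": [0,0,1.2],"jaw": 0},
    {"slide": [0,-40,-140],"dr": [0,0,2.5],"jaw": 0},
    {"slide": [0,-80,-140],"dr": [0,0,3.8],"jaw": 0},
    {"slide": [0,-120,-140],"dr": [0,0,5.1],"jaw": 0},
    {"slide": [0,-149,-140],"dr": [0,0,6.4],"jaw": 0},
    {"slide": [0,-149,-140],"dr": [0,0,7.7],"jaw": 0}
  ]
}}

```text
clock: 8.35
position: [572.0, 102.5, 157.8]
ee_rot: [0.745, -0.667, -0.0, -0.0]
contact_force: [-0.3, -1.0, -0.4]
gripper_width: 0.2
grasp_force: 0.0
```

```bash
python3 -c "
from h import *
delta(bw(0,125,150),-np.pi/2-.38)"
```

```text
t 8.35 pos [572.  102.5 157.8] yaw -83.74 F [-0.3 -1.  -0.4] w 0.2
slide [1.7 1.2 7.8]
dr [0.  0.  3.5]
```

>>> {"api": "step_arm", "payload": {
  "motion": [
    {"slide": [0,1,0],"dr": [0,0,1.3],"jaw": 0},
    {"slide": [0,1,0],"dr": [0,0,2.6],"jaw": 0},
    {"slide": [0,1,20],"dr": [0,0,3.5],"jaw": 0},
    {"slide": [0,1,60],"dr": [0,0,3.5],"jaw": 0},
    {"slide": [0,1,95],"dr": [0,0,3.5],"jaw": 0},
    {"slide": [0,1,95],"dr": [0,0,3.5],"jaw": 0},
    {"slide": [0,1,95],"dr": [0,0,3.5],"jaw": 0},
    {"slide": [0,1,95],"dr": [0,0,3.5],"jaw": 0}
  ]
}}

```text
clock: 9.35
position: [571.7, 101.0, 65.0]
ee_rot: [-0.563, 0.827, -0.0, 0.002]
contact_force: [-0.8, 0.3, -0.5]
gripper_width: 0.2
grasp_force: 0.0
```

```bash
python3 - <<'E'
from h import *
delta(bw(0,125-84-16,62),-np.pi/2-.38)
cv2.imwrite("pics/w4.png",np.hstack([optics.get_image("wrist"),np.vstack([cv2.resize(optics.get_image('side')[150:255,180:300],(288,252)),np.zeros((132,288,3),np.uint8)])]))
E
```

```text
t 9.35 pos [571.7 101.   65. ] yaw -111.52 F [-0.8  0.3 -0.5] w 0.2
slide [100.5   0.9   2.8]
dr [-0.02  0.02  0.03]
```

View pics/w4.png

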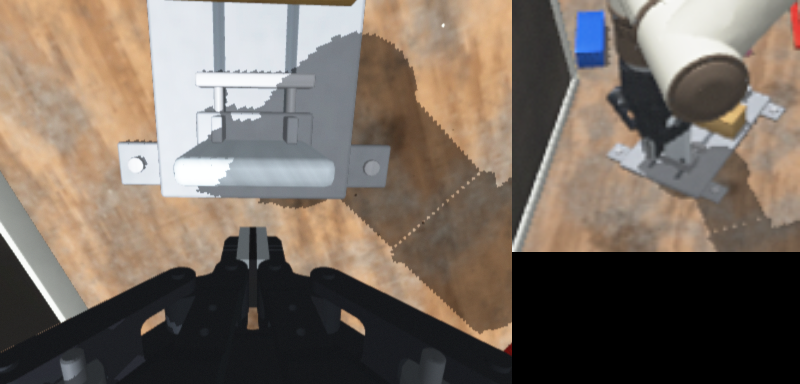

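The fingers (column 253) are centred on the push plate (175-333 columns, centre 254), just outside its outer face.

>>> {"api": "step_arm", "payload": {
  "motion": [
    {"slide": [12,0.5,0],"dr": [0,0,0],"jaw": 0},
    {"slide": [20,0.5,0],"dr": [0,0,0],"jaw": 0},
    {"slide": [26,0.5,0],"dr": [0,0,0],"jaw": 0},
    {"slide": [34,0.5,0],"dr": [0,0,0],"jaw": 0},
    {"slide": [42,0.5,0],"dr": [0,0,0],"jaw": 0},
    {"slide": [52,0.5,0],"dr": [0,0,0],"jaw": 0},
    {"slide": [60,0.5,0],"dr": [0,0,0],"jaw": 0},
    {"slide": [60,0.5,0],"dr": [0,0,0],"jaw": 0}
  ]
}}

```text
clock: 10.45
position: [547.8, 44.2, 63.3]
ee_rot: [-0.562, 0.827, -0.0, -0.0]
contact_force: [-1.1, 4.0, 1.0]
gripper_width: 0.2
grasp_force: 1.5
```

```bash
cat >> h.py <<'E'
def meas(n=8):
    fs=[];ps=[]
    for i in range(n):
        im=optics.get_image("wrist");s=arm.read_state()
        fs.append(B.T@s["contact_force"][:2]);ps.append(B.T@(s["position"][:2]-b))
    print("t",round(s["clock"],2),"F base xy",np.mean(fs,0).round(2),"+-",np.std(fs,0).round(2),"tcp base",np.mean(ps,0).round(2),"z",s["position"][2].round(1))
    return im
E
python3 -c "
from h import *
cv2.imwrite('pics/w5.png',meas())"
```

```text
t 10.85 F base xy [-1.75  3.11] +- [0.61 0.4 ] tcp base [-0.58 64.72] z 63.2
```

View pics/w5.png

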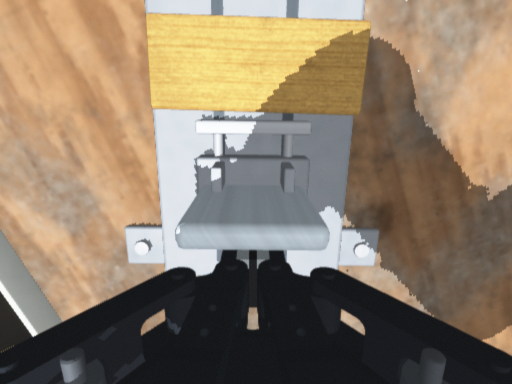

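The plate is in contact and moving. The block lies square and centred (148-368 columns), ahead of the face plate. I'll push on to just before the grip.

>>> {"api": "step_arm", "payload": {
  "motion": [
    {"slide": [6,-0.5,0],"dr": [0,0,0],"jaw": 0},
    {"slide": [12,-0.5,0],"dr": [0,0,0],"jaw": 0},
    {"slide": [18,-0.5,0],"dr": [0,0,0],"jaw": 0},
    {"slide": [24,-0.5,0],"dr": [0,0,0],"jaw": 0},
    {"slide": [30,-0.5,0],"dr": [0,0,0],"jaw": 0},
    {"slide": [36,-0.5,0],"dr": [0,0,0],"jaw": 0},
    {"slide": [41,-0.5,0],"dr": [0,0,0],"jaw": 0},
    {"slide": [41,-0.5,0],"dr": [0,0,0],"jaw": 0}
  ]
}}

```text
clock: 11.85
position: [533.1, 6.7, 63.2]
ee_rot: [-0.562, 0.827, 0.0, 0.0]
contact_force: [-1.1, 4.2, 2.6]
gripper_width: 0.3
grasp_force: 2.2
```

```bash
python3 -c "
from h import *
cv2.imwrite('pics/w6.png',meas())"
```

```text
t 12.25 F base xy [-3.02  4.56] +- [0.5  0.41] tcp base [-0.35 23.81] z 63.1
```

>>> {"api": "step_arm", "payload": {
  "motion": [
    {"slide": [1,0,0],"dr": [0,0,0],"jaw": 0},
    {"slide": [2,0,0],"dr": [0,0,0],"jaw": 0},
    {"slide": [3,0,0],"dr": [0,0,0],"jaw": 0},
    {"slide": [4,0,0],"dr": [0,0,0],"jaw": 0},
    {"slide": [5,0,0],"dr": [0,0,0],"jaw": 0},
    {"slide": [6,0,0],"dr": [0,0,0],"jaw": 0},
    {"slide": [6,0,0],"dr": [0,0,0],"jaw": 0},
    {"slide": [6,0,0],"dr": [0,0,0],"jaw": 0}
  ]
}}

```text
clock: 13.25
position: [531.4, 2.1, 63.2]
ee_rot: [-0.563, 0.827, 0.0, 0.001]
contact_force: [-0.9, 9.2, 1.7]
gripper_width: -0.2
grasp_force: 3.7
```

```bash
python3 -c "
from h import *
cv2.imwrite('pics/w7.png',meas())"
```

```text
t 13.65 F base xy [-4.46  7.44] +- [0.28 0.53] tcp base [-0.32 18.73] z 63.2
```

>>> {"api": "step_arm", "payload": {
  "motion": [
    {"slide": [1,0.3,0],"dr": [0,0,0],"jaw": 0},
    {"slide": [2,0.6,0],"dr": [0,0,0],"jaw": 0},
    {"slide": [3,1,0],"dr": [0,0,0],"jaw": 0},
    {"slide": [4,1,0],"dr": [0,0,0],"jaw": 0},
    {"slide": [5,1,0],"dr": [0,0,0],"jaw": 0},
    {"slide": [5.3,1,0],"dr": [0,0,0],"jaw": 0},
    {"slide": [5.3,1,0],"dr": [0,0,0],"jaw": 0},
    {"slide": [5.3,1,0],"dr": [0,0,0],"jaw": 0}
  ]
}}

```text
clock: 14.65
position: [529.8, -1.7, 63.2]
ee_rot: [-0.563, 0.827, 0.0, 0.002]
contact_force: [0.9, 11.6, -0.4]
gripper_width: 0.1
grasp_force: 5.1
```

```bash
python3 -c "
from h import *
im=meas();cv2.imwrite('pics/w8.png',np.hstack([im,np.vstack([cv2.resize(optics.get_image('scene')[170:240,220:300],(288,252)),np.zeros((132,288,3),np.uint8)])]))"
```

```text
t 15.05 F base xy [-3.41 10.21] +- [0.74 0.52] tcp base [-0.32 14.66] z 63.2
```

View pics/w8.png

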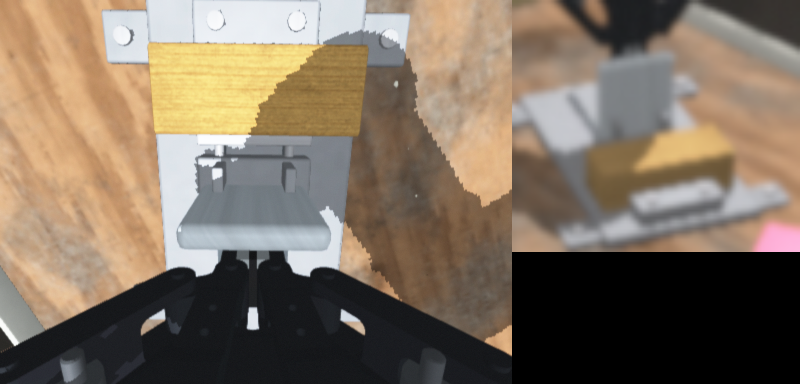

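The block sits square against the fixed jaw, with both ends sticking out past the jaws (149-367 columns against about 195-318). The gap between face plate and body has gone from about 24 px to about 13 px. The push force of 10.2 N also puts it near half closed.

```bash
python3 -c "
from bench import arm
print(arm.job_done())"
```

```text
the job is handed in; nothing more can be done
None
```

The job is handed in: the block is turned a quarter turn and gripped by its long sides against the fixed jaw, both ends stick out, and the arm is holding the push plate with the face-plate gap about half closed (roughly 6.7 of 14 mm, estimated from push force and travel).

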